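# Blow off and square up a plate-locating corner

### The arm

A 6-joint arm with a two-finger parallel gripper is mounted at the origin on a cart in front of the work surface, level with it; the furniture and walls round the work are solid. World frame = base frame: x ahead of the robot, y to its left, z up, the work surface at z = 0. Lengths are in m, angles in rad, forces in N, time in s.
With the tool pointing down it reaches from about 0.275 to 0.875 m from the base axis. Payload 12.5 kg.
Tool frame: the origin (TCP) lies on the centre line of the jaws, within the pads' length; the fingertips stand r.finger_overhang ahead of it and the grasp point (between the pads) lies 3 mm ahead of it (r.finger_overhang is the distance from the TCP to the fingertips, in m); z points along the fingers, y is the line along which they close (so a half turn about z gives the same grasp; the last joint's range is limited). The gripper opens to 85 mm and grips with 20 to 120 N. Pads are 22 mm wide; open, the fingers measure 114 mm over their backs; the gripper's body (76 mm by 85 mm) begins 54 mm behind the grasp point. The pads swing forward as they close: fully open they stand 13 mm farther back than shut.
Start: joints at [1.091, 0.351, 1.652, -0, 1.139, -0.085], TCP at [0.212, 0.508, 0.253] pointing down, gripper open.
Joint ranges: [-2.75, 2.75], [-0.79, 2.1], [0.01, 2.65], [-1.57, 4.71], [0.07, 3.14], [-2.87, 2.87]. Speed limits (rad/s): [2.22, 2.22, 2.79, 3.14, 3.14, 3.14].

### API

Orientations are given as a unit quaternion [x, y, z, w].
In Python, from cell import r, optics gives the robot as it stands. The module is installed in compiled form; this text tells all that it offers. Calls block until the motion is done:
- r.move_to(position, orientation): joint-space move of the TCP to a pose.
- r.move_linear(position, rot=None, vel=0.15): straight line of the TCP; rot=None keeps the orientation; vel is the mean speed in m/s.
- r.set_joints(angles): joint-space move.
- r.set_gripper(opening, squeeze=None): opening from 0.0 (shut) to 1.0 (fully open); squeeze is the grip in N (None keeps the last); returns when the fingers have stopped.
- r.sleep(seconds).
- r.inverse_kinematics(position, orientation): joint angles nearest the present ones, or None.
- optics.get_image(name): name is "side" or "top"; returns a dict with "pixels" (480x640x3 uint8, red, green, blue), "depth" (480x640 float32, m along the optical axis (not along the pixel's ray), 0 where there is no reading), "fx", "fy", "cx", "cy" (pixels), "D" ([k1, k2, p1, p2, k3] as OpenCV has them; the pictures are not rectified), "camera_from_world" (4x4, takes a point from world to camera coordinates). Camera axes: x right, y down, z forward; pixel columns grow to the right and rows downward; lengths in m; the calibration is good to about 2 mm. A picture is of the moment at which its call begins.
A pose or a line that the arm cannot do raises r.PlanningError and nothing moves.
- r.hand_in(): hands the job in; it is judged then, once.
Readings, each from a call of its own:
- r.current_t(): time.
- r.current_q(): joint angles.
- r.current_qvel(): joint speeds.
- r.current_effort(): joint torques, N m.
- r.current_tool_pos(): TCP position.
- r.current_ee_rot(): TCP orientation.
- r.current_contact_force(): force on the tool from outside, world axes, zero at the start.
- r.current_torque(): the same for the moment, N m.
- r.current_opening(): opening from 0.0 (shut) to 1.0 (fully open).
- r.current_finger_force(): force on a finger pad.
Only numpy, scipy, OpenCV 4.12 (cv2) and the standard library are available. Lean on these libraries where they do the work, as an engineer would, in place of code of your own. Each camera call takes 0.05 s, during which the arm holds its last target. There are 200 camera calls.

### The job

The side rail of the plate-locating corner has come out of square: first blow the dust out of the corner by squeezing the red lever of the bench blow gun fully in and letting it spring back. Then, leaving the well plate, tape roll and dropper bottle alone, take the blue square by its black grip, lay it flat on the deck plate and press it into the corner until it is flush against both rails and the sprung side rail is pushed out square. Finish while still gripping it and pressing it firmly against both rails, so that I can tighten the lock screw.

Things in the scene. Friction and masses are not known exactly. Their poses are not given: they have to be found in the camera images.
- deck: Dark steel deck plate 200 x 200 x 12 mm, fixed. Origin: centre of its underside, on the worktop; z up. Seen from the robot, an aluminium rail stands along its far (+x) edge and one along its right (-y) edge; together they form an inside corner at the far right.
- deck_corner (a point): The true corner: where the inner faces of the two rails meet on the plate's top when the side rail is square; at (78, -78, 12) mm of the deck. Its axes are those of the deck.
- back_rail: Fixed aluminium rail 156 mm long (along the deck's y, from -90 to +66 mm), 16 mm wide, 14 mm high above the plate with 5 mm screw heads on top. Its inner face looks to the deck's -x at x = 78 mm. The body's origin is at (0, 0, 12) mm of the deck, not on the rail.
- side_bar: Pivoting aluminium side rail, 152 x 16 x 14 mm with screw heads up to 8 mm above it. Origin: at its pivot on the plate's top, at (45, -86, 12) mm of the deck; it runs from 25 mm ahead (own +x) to 127 mm behind (-x, towards the robot). Its inner face looks to own +y, 8 mm from the centre line; when square, this face lies at the deck's y = -78 mm.
- side_rail (a joint): Angle of the side rail (rad): 0 = square to the back rail, positive = robot-side end swung inward over the plate; range -0.06 to 0.20, starts at 0.105 to 0.155 (end 13 to 20 mm inward). A spring with some friction holds it inward: about 2 N at 110 mm from the pivot pushes it square; it swings back in when let go.
- side_rail_end (a point): Inner top edge at the robot-side end of the side rail.
- square: Blue right-angled triangular frame (assembly square), loose, about 0.25 kg, flat on the worktop. Origin: underside, below the black grip's centre. Two legs 120 mm long, 16 wide, 20 high meet at own (60, -60) mm: one along own y, outer face to own +x (goes against the back rail); one along own x, outer face to own -y (goes against the side rail). The long side is a 12 mm bar along own (1, 1).
- square_corner (a point): The outer corner point of the square, at its underside, (60, -60, 0) mm of the square; the material there is nipped off by 8 mm. In the corner it meets deck_corner, with the square's axes parallel to the deck's (square's origin at (18, -18, 12) mm of the deck).
- square_grip (a point): Middle of the square's black grip, 22 mm above its underside. The grip is 66 mm long along the square's own (1, 1) direction, 14 mm thick, 34 mm high; pinch it across. Between grip and inner corner the frame is open for 55 mm.
- blow_gun: Bench blow gun on a grey column with a round foot (90 mm wide), fixed, left of the deck. Origin: centre of the foot on the worktop. White barrel, 26 mm thick, level, axis 115 mm above the worktop along own y from -30 to +110 mm; the thin nozzle leads from its -y end towards the deck's corner. The red lever is on the barrel's own -x flank (robot side).
- trigger (a joint): Angle of the red lever: 0 at rest, 0.20 rad fully squeezed against the barrel. Spring: about 4 N to start, 8 N when fully in, at the lever pad. It springs back when let go. Its pivot is vertical, at (-18, -8, 115) mm of the gun.
- trigger_pad (a point): Outer face of the lever's finger pad, 115 mm above the worktop: at rest 35 mm from the barrel's axis (own -x), squeezed 20 mm. The lever is 4 mm thick, its pad 17 mm high and 56 mm long.
- gun_grip (a point): Point on the barrel's axis opposite the lever pad, at (0, 66, 115) mm of the gun: place to squeeze barrel and lever together from above (48 mm across at rest, 33 mm squeezed; the column is 66 mm away).
- well_plate: White 96-well plate, 86 x 128 x 14 mm, behind the deck, loose: leave alone. Origin: centre of its underside.
- tape_roll: Roll of beige tape, 100 mm across, 25 mm high, loose: leave alone. Origin: centre of its underside.
- dropper_5: Small brown dropper bottle with green cap, 25 mm across, 65 mm high, loose: leave alone. Origin: centre of its underside.
Not all that is in view belongs to the job. Of the things shaped like the square, the blue one is meant.

How it is judged:
On the way, in this order (a step that is already met when the one before it is completed fails the run):
1. the blow gun's lever is squeezed fully in (over 0.16 rad) while the square is not yet in the corner (over 100 mm away) (value of joint trigger above 0.16 rad and horizontal distance between square_corner and deck_corner above 0.1 m), for 0.2 s.
2. the lever has sprung back (under 0.03 rad) (value of joint trigger below 0.03 rad and horizontal distance between square_corner and deck_corner above 0.1 m), for 0.2 s.
At the end, for the whole second after the job is handed in: The square lies flat on the plate (3 mm, 0.03 rad), corner within 4 mm of the true corner, legs within 0.02 rad of the deck's axes, presses on each rail with over 1.5 N; side rail square within 0.012 rad; fingers grip the square (over 3 N), which is still; lever released (under 0.03 rad) (value of joint trigger below 0.03 rad and value of joint side_rail between -0.012 and 0.012 rad and contact force between square and back_rail above 1.5 N and contact force between square and side_bar above 1.5 N and contact force between the fingers and square above 3 N and angle between the x axis of square and the x axis of deck, either way round below 0.02 rad and horizontal distance between square_corner and deck_corner below 0.004 m and z of square_corner in the frame of deck below 0.015 m and angle between square's own z axis and vertical below 0.03 rad and linear speed of square below 0.01 m/s); the arm keeps its last pose, push and grip.
It fails at once if the well plate, tape roll or dropper bottle is shifted by more than 20 mm (distance of any of well_plate, tape_roll, dropper_5 from where it was at the start of the episode above 0.02 m).
It also fails if it takes over 54 s, if anything falls off the work surface, if the arm or the gripper's body presses on something with over 40 N, if the wrist force passes 120 N, or if a joint passes its speed limit or range.

## Working session

There is one attempt and no reset: what is moved stays moved. The work goes in short steps, each a Python script; the robot and the scene stay as the last script left them, time stands still between calls to the robot, and variables do not carry over. Pictures are saved under pics/ and viewed, at most 10 in all, crops included, and the job is handed in when it is done.

```bash
mkdir -p pics
cat > h.py <<'E'
import numpy as np, cv2
from cell import r, optics
def grab(n,save=None):
    im=optics.get_image(n)
    if save: cv2.imwrite('pics/'+save,cv2.cvtColor(im['pixels'],cv2.COLOR_RGB2BGR))
    return im
def K(im): return np.array([[im['fx'],0,im['cx']],[0,im['fy'],im['cy']],[0,0,1.]])
def ray(im,uv):
    n=cv2.undistortPoints(np.array(uv,float).reshape(-1,1,2),K(im),np.array(im['D'],float)).reshape(-1,2)
    M=np.linalg.inv(np.array(im['camera_from_world'])); d=np.c_[n,np.ones(len(n))]
    return M[:3,3],d@M[:3,:3].T
def onz(im,uv,z):
    o,d=ray(im,uv); return o+d*((z-o[2])/d[:,2])[:,None]
def byd(im,uv):
    o,d=ray(im,uv); uv=np.array(uv,int).reshape(-1,2); return o+d*im['depth'][uv[:,1],uv[:,0]][:,None]
E
python3 - <<'E'
from h import *
print(r.current_t(),r.finger_overhang,r.current_ee_rot())
for n in('top','side'):
    im=grab(n,n+'0.png'); np.savez(n+'0.npz',**{k:np.array(v) for k,v in im.items()}); print(n,np.linalg.inv(im['camera_from_world']).round(3).tolist(),im['fx'])
E
```

```text
0.0 0.022 [ 1.96097541e-01  9.80584205e-01 -5.85297311e-04 -1.67416188e-04]
top [[-0.02, -0.989, 0.145, 0.376], [-1.0, 0.017, -0.019, 0.02], [0.016, -0.145, -0.989, 1.301], [0.0, 0.0, 0.0, 1.0]] 527.465779067031
side [[-0.979, 0.106, -0.171, 0.792], [0.2, 0.414, -0.888, 1.144], [-0.023, -0.904, -0.427, 0.641], [0.0, 0.0, 0.0, 1.0]] 455.96435397487903
```

View pics/top0.png

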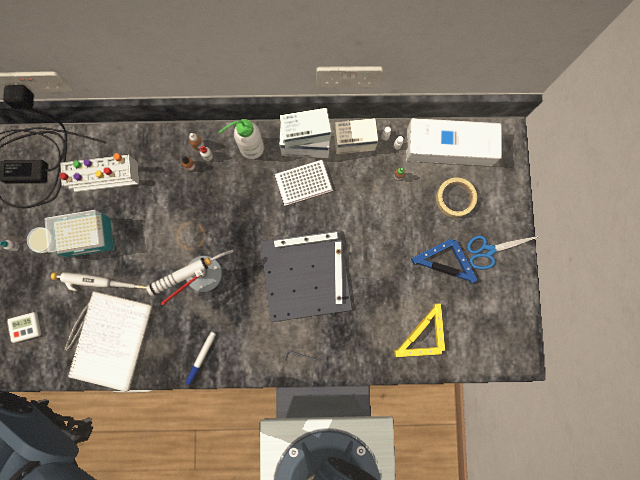

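View pics/side0.png

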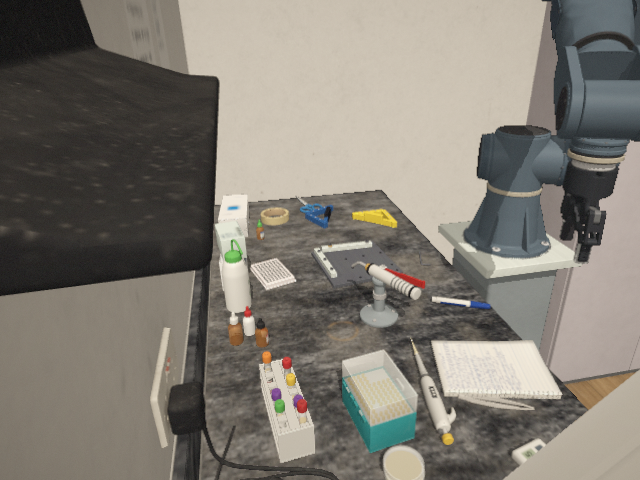

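The top view shows the gun at about (185,275), the deck at (310,275), the blue square at (447,262) with its grip at (447,266), and the tape roll at (457,197). The bottle is at (400,172) and the well plate at (304,182). I'll enlarge the three that matter.

Run:
```python
import cv2,numpy as np
a=cv2.imread('pics/top0.png')
f=lambda x,y,w,h,s:cv2.resize(a[y:y+h,x:x+w],None,fx=s,fy=s,interpolation=cv2.INTER_CUBIC)
cv2.imwrite('pics/c1.png',np.hstack([f(260,230,100,100,4),f(405,225,100,100,4)]))
cv2.imwrite('pics/c2.png',f(140,240,100,75,7))
```

```text
(no output)
```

View pics/c1.png

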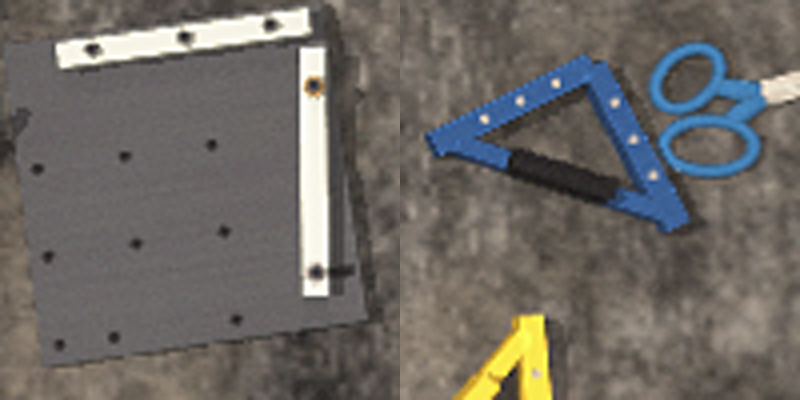

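View pics/c2.png

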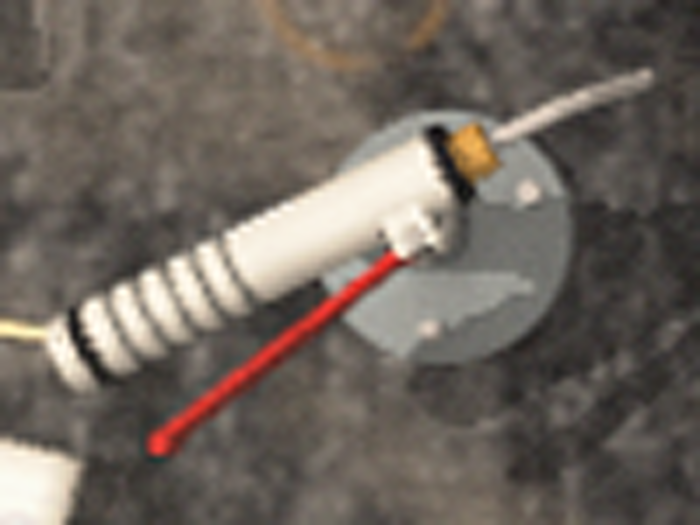

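The crops give these positions. Back rail inner top edge runs from (61,68) to (311,36) in the 4x crop. The blue square's corner is at about (598,58), its leg ends at (429,138) and (688,219), and its grip at (563,176). In the 7x crop the barrel runs from (457,157) to (70,352), with the foot centred at (451,236). Next I'll fit planar poses to these.

```bash
cat >> h.py <<'E'
from scipy.optimize import least_squares
def fit(obs):
    """obs: list of (im, uv, xyz_local m); planar pose [x,y,th] by reprojection"""
    def res(p):
        c,s=np.cos(p[2]),np.sin(p[2]); out=[]
        for im,uv,l in obs:
            w=np.array([p[0]+c*l[0]-s*l[1],p[1]+s*l[0]+c*l[1],l[2]])
            M=np.array(im['camera_from_world'])
            q=cv2.projectPoints(w[None],cv2.Rodrigues(M[:3,:3])[0],M[:3,3],K(im),np.array(im['D'],float))[0].ravel()
            out+=list(q-uv)
        return np.array(out)
    f=least_squares(res,[.5,0,.1]); return f.x,f.fun.reshape(-1,2)
E
cat > m.py <<'E'
from h import *
im={k:v for k,v in np.load('top0.npz').items()}
def c(ox,oy,s,u,v): return np.array([ox+(u+.5)/s-.5,oy+(v+.5)/s-.5])
A=lambda u,v:c(260,230,4,u,v); B=lambda u,v:c(405,225,4,u-400,v); G=lambda u,v:c(140,240,7,u,v)
m=lambda *a:np.array(a)/1000
P=lambda n,o:print(n,*[x.round(4).tolist() for x in fit([(im,a,b) for a,b in o])])
P('deck',[(A(60,69),m(78,66,26)),(A(311,36),m(78,-90,26)),(A(45,367),m(-100,100,12)),(A(367,318),m(-100,-100,12)),(A(5,45),m(100,100,12))])
P('sq',[(B(429,137),m(60,60,20)),(B(688,219),m(-60,-60,20)),(B(590,56),m(60,-52,20)),(B(607,67),m(52,-60,20)),(B(563,176),m(0,0,34))])
P('gun',[(G(451,236),m(0,0,6)),(G(457,157),m(0,-30,115)),(G(70,352),m(0,110,115))])
# depth cross-check
for n,uv in dict(grip=B(563,176),deck=A(150,200),rail=A(180,40),barrel=G(200,285),lever=G(250,365)).items(): print(n,byd(im,[uv.round()]).round(4))
print('side rail ends z26',onz(im,[A(301,47),A(304,296),A(327,47),A(328,296)],.026).round(4).tolist())
E
python3 m.py
```

```text
deck [0.4965, 0.0426, 0.1216] [[-0.0756, -0.1706], [0.372, -0.658], [-0.4047, 0.1937], [0.7867, 0.7547], [-0.6799, -0.1738]]
sq [0.5029, -0.2978, 0.4376] [[-0.2344, -0.4439], [0.762, 1.293], [-0.5701, 0.0411], [-0.4737, -1.244], [0.5059, 0.3178]]
gun [0.5071, 0.2936, 0.4525] [[-0.2935, -0.4925], [0.7395, 0.1022], [-0.4674, 0.3395]]
grip [[ 0.5031 -0.2964  0.0309]]
deck [[0.4843 0.0641 0.0168]]
rail [[0.5802 0.0429 0.0325]]
barrel [[0.48   0.3468 0.1286]]
lever [[0.4533 0.3317 0.1251]]
side rail ends z26 [[0.5765, -0.0301, 0.026], [0.4248, -0.0284, 0.026], [0.5762, -0.046, 0.026], [0.4245, -0.0429, 0.026]]
```

```bash
cat >> h.py <<'E'
from scipy.spatial.transform import Rotation as Ro
DECK=np.array([.4965,.0426,.1216]); SQ=np.array([.5029,-.2978,.4376]); GUN=np.array([.5071,.2936,.4525])
def W(p,x,y,z): # mm local -> world m
    c,s=np.cos(p[2]),np.sin(p[2]); x,y=x/1000,y/1000
    return np.array([p[0]+c*x-s*y,p[1]+s*x+c*y,z])
def down(a): # jaws close along world angle a
    y=np.array([np.cos(a),np.sin(a),0]); z=np.array([0,0,-1.]); return Ro.from_matrix(np.c_[np.cross(y,z),y,z]).as_quat()
def best(pos,a):
    c=[(abs(q[5]),down(b)) for b in(a,a+np.pi) if (q:=r.inverse_kinematics(pos,down(b))) is not None]
    return min(c,key=lambda t:t[0])[1]
def F(): return np.round(r.current_contact_force(),1).tolist()
E
python3 - <<'E'
from h import *
p=W(GUN,-4,66,.118); q=best(p,GUN[2])
r.move_to(p+[0,0,.1],q); r.move_linear(p,vel=.1)
print(r.current_t(),F(),r.current_tool_pos(),r.current_opening())
r.set_gripper(0,25); r.sleep(.4)
print(r.current_t(),F(),r.current_opening(),r.current_finger_force())
im=grab('top','sq1.png'); b=grab('side')
a=cv2.imread('pics/sq1.png')[230:320,130:250]; s=cv2.cvtColor(b['pixels'],cv2.COLOR_RGB2BGR)[230:320,340:460]
cv2.imwrite('pics/sq1c.png',cv2.resize(np.hstack([a,s]),None,fx=3.3,fy=3.3))
E
```

```text
2.425 [-0.5, -0.4, 0.4] [0.47494505 0.35142605 0.11865388] 1.0036754065486972
3.3583 [-8.4, -3.0, 8.9] 0.37116441312135645 27.436333894729614
```

View pics/sq1c.png

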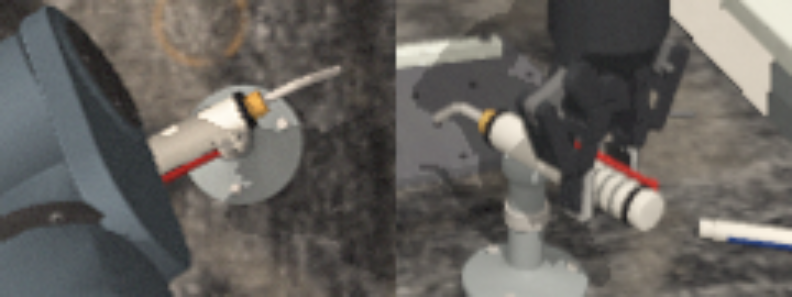

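The picture shows the fingers straddling barrel and lever, with the lever pulled in. The opening of 31.5 mm means it is fully squeezed. I'll release it, let it spring back, and grasp the square.

Run:
```python
from h import *
r.set_gripper(1.0); r.sleep(.6)
p=r.current_tool_pos(); r.move_linear(np.array(p)+[0,0,.12],vel=.15)
r.set_gripper(.62)
g=W(SQ,0,0,.027); q=best(g,SQ[2]-np.pi/4)
r.move_to(g+[0,0,.12],q); r.sleep(.1)
print(r.current_t()); r.move_linear(g,vel=.12); print(F())
r.set_gripper(0,60); r.sleep(.2)
print(r.current_t(),F(),r.current_opening(),r.current_finger_force(),r.current_tool_pos()-g)
r.move_linear(g+[0,0,.09],vel=.12); r.sleep(.2); print(r.current_t(),F(),r.current_opening())
im=grab('top','g2.png'); b=grab('side')
a=cv2.imread('pics/g2.png')[210:310,200:500]
s=cv2.cvtColor(b['pixels'],cv2.COLOR_RGB2BGR)[170:330,280:440]
cv2.imwrite('pics/g2c.png',np.vstack([cv2.resize(a,(780,260)),cv2.resize(s,(340,340))[:, :].copy() if 0 else cv2.copyMakeBorder(cv2.resize(s,(340,340)),0,0,0,440,0)]))
```

```text
8.4333
[0.3, -0.9, -0.0]
10.2167 [-0.6, -0.5, 6.1] 0.1546945513696736 60.15311300754547 [ 0.00027914 -0.00017899  0.00055042]
11.3167 [0.4, -0.2, -2.0] 0.1568345486699129
```

View pics/g2c.png

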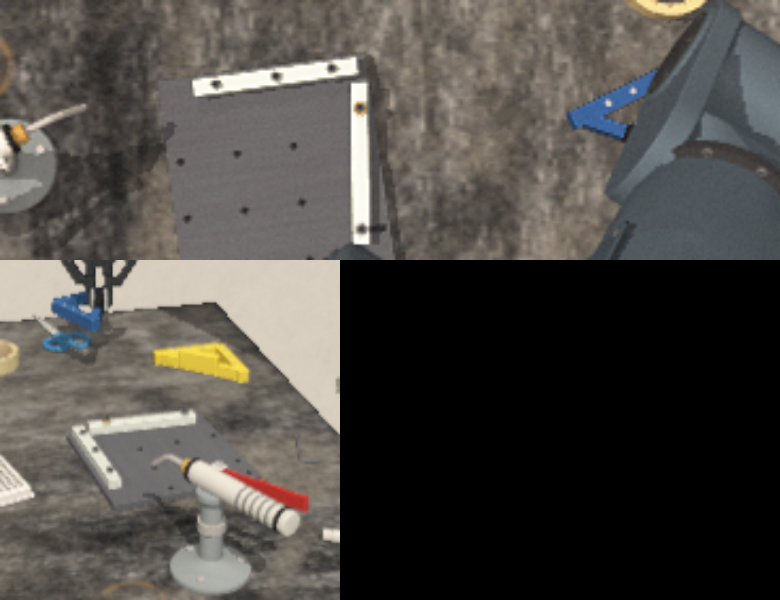

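The square is held in the fingers and lifted, and the lever has visibly sprung back. Next I'll lower it onto the plate clear of the side rail and slide it in under force control.

Run:
```python
from h import *
a=DECK[2]-np.pi/4; Rm=np.array([[np.cos(DECK[2]),np.sin(DECK[2])],[-np.sin(DECK[2]),np.cos(DECK[2])]])
def FD():
    r.sleep(.15); f=np.array(r.current_contact_force()); return np.r_[Rm@f[:2],f[2]].round(1)
p=W(DECK,4,10,.11); q=best(p,a)
r.move_to(p,q); f0=FD(); print(r.current_t(),'free',f0)
r.move_linear(W(DECK,4,10,.0415),vel=.1); print(FD())
r.move_linear(W(DECK,4,10,.0395),vel=.03); print(FD())
r.move_linear(W(DECK,11,-10,.0395),vel=.05); print(FD())
x,y=11,-10
while r.current_t()<32:
    f=FD()-f0; print(r.current_t().__round__(1),x,y,f,np.round(r.current_torque(),2))
    dx=0 if f[0]<-8 else 1 if x<16 else .5
    dy=0 if f[1]>10 else 1 if y>-16 else .5
    if dx==dy==0 or x>25 or y<-25: break
    x+=dx; y-=dy; r.move_linear(W(DECK,x,y,.0395),vel=.03)
print(r.current_t(),x,y)
im=grab('top','p3.png'); b=grab('side')
A=cv2.imread('pics/p3.png')[220:330,250:370]; s=cv2.cvtColor(b['pixels'],cv2.COLOR_RGB2BGR)[225:298,300:380]
cv2.imwrite('pics/p3c.png',np.hstack([cv2.resize(A,(400,367)),cv2.resize(s,(400,367),interpolation=cv2.INTER_CUBIC)]))
```

```text
12.8833 free [ 0.6 -0.5 -3. ]
[ 0.4  0.1 -2.8]
[-0.5  0.3 -1.9]
[ 0.4 -0.3 -1.6]
15.1 11 -10 [-1.6  1.   1.6] [-0.06 -0.03 -0.06]
15.5 12 -11 [-0.4  2.4  2.5] [ 0.38  0.09 -0.1 ]
15.9 13 -12 [0.1 1.9 3.9] [ 0.23  0.04 -0.1 ]
16.3 14 -13 [-0.6  1.7  4.8] [ 0.22  0.06 -0.22]
16.7 15 -14 [-1.1  1.8  4.9] [ 0.2   0.18 -0.23]
17.1 16 -15 [-3.   4.2  7.9] [ 0.46  0.52 -0.07]
17.5 16.5 -16 [-6.4  5.4 11.5] [ 0.71  0.93 -0.1 ]
17.9 17.0 -16.5 [-9.2  7.7 15.1] [ 0.94  1.32 -0.06]
18.3 17.0 -17.0 [-8.7  8.  14.1] [ 1.    1.29 -0.07]
18.7 17.0 -17.5 [-9.5  8.3 14.3] [ 1.    1.31 -0.08]
19.1 17.0 -18.0 [-8.8 10.7 14.4] [ 1.27  1.29 -0.11]
19.1417 17.0 -18.0
```

View pics/p3c.png

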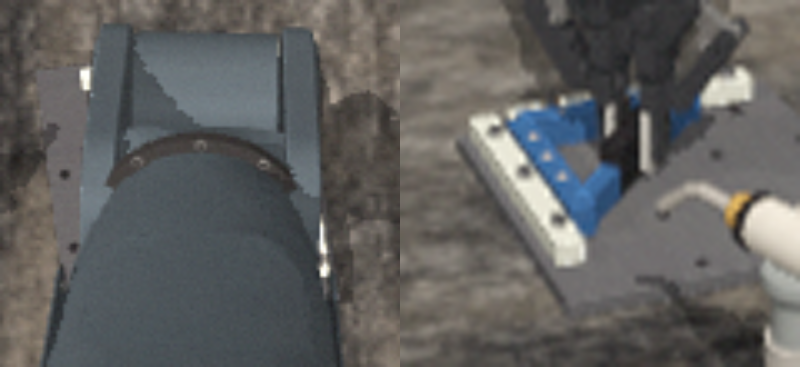

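The side view shows the blue square in the corner with its leg along the back rail. I'll check the fit by overlaying the expected outlines on an enlarged view, plus the tool tilt.

Run:
```python
from h import *
b=grab('side'); t=grab('top')
print(r.current_t(),F(),r.current_finger_force(),(r.current_tool_pos()-W(DECK,17,-18,.0395)).round(4),Ro.from_quat(r.current_ee_rot()).as_matrix().round(4).tolist())
def ov(im,x0,y0,w,h,s):
    o=cv2.resize(cv2.cvtColor(im['pixels'],cv2.COLOR_RGB2BGR)[y0:y0+h,x0:x0+w],None,fx=s,fy=s,interpolation=cv2.INTER_CUBIC)
    M=np.array(im['camera_from_world'])
    def L(pts,col):
        P=np.array([W(DECK,x,y,z/1000) for x,y,z in pts])
        q=cv2.projectPoints(P,cv2.Rodrigues(M[:3,:3])[0],M[:3,3],K(im),np.array(im['D'],float))[0].reshape(-1,2)
        q=(q+.5-[x0,y0])*s-.5; cv2.polylines(o,[np.round(q*8).astype(np.int32)],False,col,1,cv2.LINE_AA,3)
    L([(78,66,26),(78,-90,26),(94,-90,26),(94,66,26),(78,66,26)],(0,0,255))
    L([(70,-78,26),(-82,-78,26),(-82,-94,26),(70,-94,26),(70,-78,26)],(0,255,0))
    L([(78,42,32),(78,-70,32),(70,-78,32),(-42,-78,32)],(0,255,255))
    L([(62,20,32),(62,-62,32),(-20,-62,32)],(0,255,255))
    return o
cv2.imwrite('pics/o4.png',np.vstack([ov(b,300,220,100,80,7)]))
cv2.imwrite('pics/o5.png',ov(t,250,220,120,110,5))
```

```text
19.3417 [-9.7, 9.5, 10.2] 61.06018602848053 [-0.0012  0.0006 -0.    ] [[0.6161, 0.7877, -0.0028], [0.7877, -0.6161, 0.0008], [-0.0011, -0.0026, -1.0]]
```

View pics/o4.png

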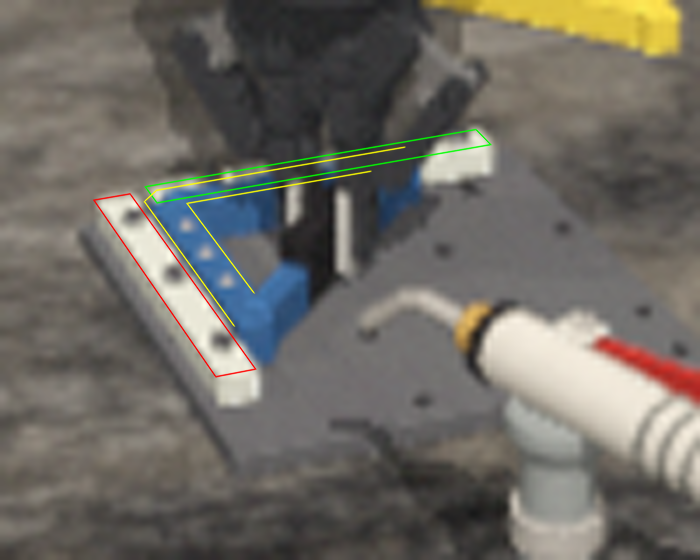

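View pics/o5.png

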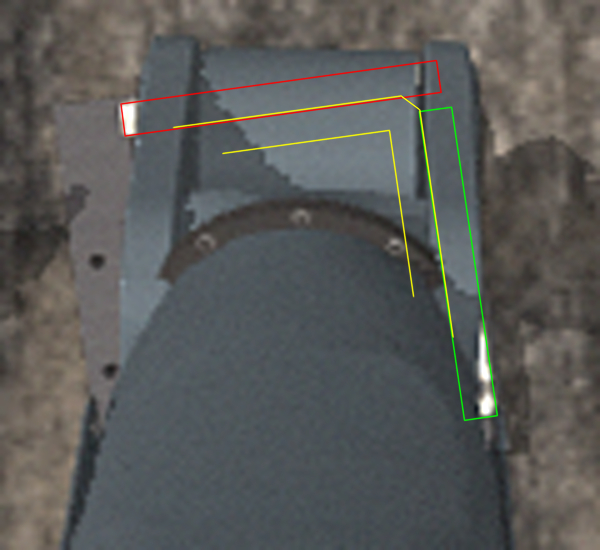

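The overlay agrees. Both rails lie on their square-position outlines to about 1 px: the side bar's robot end is at (490,147) in the side view and its edge at (494,400) in the top view. The square's corner at about (155,205) and its end face near (235–270,325) fit the seated outline. I'll press slightly more, confirm the force holds steady, and hand in.

Run:
```python
from h import *
r.move_linear(W(DECK,17.4,-18.6,.0395),vel=.02)
c,s=np.cos(DECK[2]),np.sin(DECK[2])
for _ in range(3):
    r.sleep(.4); f=np.array(r.current_contact_force()); print(r.current_t(),(c*f[0]+s*f[1]).round(1),(-s*f[0]+c*f[1]).round(1),f[2].round(1),r.current_finger_force())
print(r.hand_in())
```

```text
19.9917 -9.5 15.3 14.3 61.44739866256714
20.3917 -9.5 15.8 14.8 61.44947826862335
20.7917 -10.0 14.7 13.6 61.44876837730408
the job is handed in; nothing more can be done
None
```

I handed the job in at about 21 s: the lever was squeezed and sprang back, and the blue square is gripped in the corner, pressing about 10 N on the back rail and 15 N on the side rail (wrist readings). By camera overlay the side rail looks square to about 1 px, and I saw no verdict from the judge.

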